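# Press the maker's mark into a medal tag

## Task

Press the maker's mark into the tail of the medal tag: slide its tail between the guides under the press until its end meets the back stop, let go of it, then swing the hand lever down to its stop and ease it back up under control, without letting it fly back. Then take the tag out and lay it flat in the grey tray, leaving the lever fully up and the other things on the bench where they are; do not drop or fling the tag.

Things in the scene. Friction and masses are not known exactly. Their poses are not given: they have to be found in the camera images.
- press: bench marking press, fixed, 215 mm high. Origin on the table under the ram (round punch); x points into the press (the way the tag slides in), y left, z up. Steel bed 120 mm wide, top at z = 25 mm, from x = -175 to +115. The head (y = +-45) spans x = -20 to +90, its ram guide 35 mm and the raised ram 22 mm above the bed; the ram follows the lever to just above the tag
- press_stop (a point): point on the bed's top at the foot of the back stop's face, midway between the guides: where the middle of the tail's end belongs; (15, 0, 25) mm in the press frame, axes as the press's. Stop 50 mm wide, 10 high. Two guides 8 mm high run from 55 mm before this point to 5 mm before it, 34 mm apart, with flared mouths out to 68 mm before it
- lever (a joint): hand lever on the left (+y) side of the press: 0 = fully up, home (35 degrees above level), grows as it is pushed down, stop at 0.80 rad (11 degrees below level). A spring lifts it: about 6 N at the handle at the top, 13 N at the stop; let go when down, it flies back
- lever_grip (a point): point on the centre line of the black handle bar (22 mm thick, level, along the press's x): 38 mm from its free end (-x), 54 mm from the steel arm (+x; 16 mm thick). Circles point lever_pivot at radius 180 mm: at home 147 mm left of and 103 mm above it (273 mm over the table), at the stop 177 mm left and 34 mm below (136 mm over the table)
- lever_pivot (a point): fixed point on the lever's level axis, which runs along the press's x; in the press frame at (48, 20, 170) mm, level with lever_grip in x
- tag: the steel medal tag, loose, lollipop-shaped, about 250 g, 168 mm long: flat tail 28 mm wide, 8 thick; round head 56 mm across, 8 thick, raised middle (11.5 in all), its centre at x = -42 mm. Origin on the underside of the tail near the centre of mass, 98 mm from the tail's end: a good place to grip across. x along the tail to its end, z up. Starts flat on the table, left or right
- tag_tip (a point): middle of the tail's end, on the underside, at x = 98 mm of the tag
- tray: grey shallow open tray, fixed, 250 x 140 mm outside (long along its x), walls 5 mm thick, 16 mm high, floor top 5 mm above the table. Origin under its centre. It stands at the left or right, across from where the tag starts
- blanks: stack of five plain steel discs, 44 mm across, 20 mm high; a bystander; origin under its centre
- short_tag: short plain rectangular steel tag without a round head, 70 x 28 x 6 mm; a bystander, not the part to mark; origin under its centre
- jar: small lidded jar, 60 mm across, 65 mm high; a bystander; origin under its centre
- calliper: calliper lying flat, 190 mm long, its legs 55 mm to one side, 10 mm high; a bystander; origin under the middle of its bar
- phone: phone lying flat, 150 x 72 x 9 mm; a bystander; origin under its centre
- mouse: computer mouse, 100 x 58 x 34 mm; a bystander; origin under its centre
Things that resemble listed ones, but are neither listed nor needed, are in the scene too. Leave any yellow look-alike of the tag alone.

How it is judged (in metres and radians):
On the way, in this order (a step that is already met when the one before it is completed fails the run):
1. the tag lies on the bed, its tail's end against the back stop between the guides, let go (x of tag_tip in the frame of press_stop between -0.005 and 0.003 m and y of tag_tip in the frame of press_stop between -0.007 and 0.007 m and z of tag_tip in the frame of press_stop between -0.003 and 0.003 m and angle between the x axis of tag and the x axis of press, either way round below 0.12 rad and angle between tag's own z axis and vertical below 0.06 rad and contact force between the fingers and tag below 0.3 N and value of joint lever below 0.1 rad), for 0.2 s.
2. the lever is swung to its stop with the tag in place (x of tag_tip in the frame of press_stop between -0.005 and 0.003 m and y of tag_tip in the frame of press_stop between -0.007 and 0.007 m and z of tag_tip in the frame of press_stop between -0.003 and 0.003 m and angle between the x axis of tag and the x axis of press, either way round below 0.12 rad and angle between tag's own z axis and vertical below 0.06 rad and contact force between the fingers and tag below 0.3 N and value of joint lever above 0.76 rad), for 0.1 s.
3. the lever is back fully up, the tag still in place (x of tag_tip in the frame of press_stop between -0.005 and 0.003 m and y of tag_tip in the frame of press_stop between -0.007 and 0.007 m and z of tag_tip in the frame of press_stop between -0.003 and 0.003 m and angle between the x axis of tag and the x axis of press, either way round below 0.12 rad and angle between tag's own z axis and vertical below 0.06 rad and value of joint lever below 0.05 rad), for 0.1 s.
At the end, for the whole second after the job is handed in: The tag lies flat (within 0.03 rad) and at rest on the tray's floor, inside its walls (origin within 90 mm along and 55 mm across of the tray's centre, 2 to 9 mm above the table), and the lever is fully up (under 0.05 rad) (x of tag in the frame of tray between -0.09 and 0.09 m and y of tag in the frame of tray between -0.055 and 0.055 m and z of tag in the frame of tray between 0.002 and 0.009 m and angle between tag's own z axis and vertical below 0.03 rad and linear speed of tag below 0.02 m/s and value of joint lever below 0.05 rad); the robot touches nothing.
It fails at once if the lever flies back (rises faster than 2.5 rad/s, 0.45 m/s at the handle) (velocity of joint lever below -2.5 rad/s).
It fails at once if the tag is dropped or flung (faster than 1 m/s) (linear speed of tag above 1 m/s).
It fails at once if another thing on the bench (discs, short tag, jar, calliper, phone or mouse) is moved by more than 25 mm (distance of any of blanks, short_tag, jar, calliper, phone, mouse from where it was at the start of the episode above 0.025 m).
It also fails if it takes over 72 s, if anything falls off the work surface, if the arm or the gripper's body presses on something with over 40 N, if the wrist force passes 120 N, or if a joint passes its speed limit or range.

## Robot

A 6-joint arm with a two-finger parallel gripper is mounted at the origin on the work surface. World frame = base frame: x ahead of the robot, y to its left, z up, the work surface at z = 0. Lengths are in mm, angles in degrees, forces in N, time in s.
With the tool pointing down it reaches from about 350 to 850 mm from the base axis. Payload 8.1 kg.
Tool frame: the origin (TCP) lies midway between the tips of the shut fingers; the grasp point (between the pads) lies 19 mm behind it; z points along the fingers, y is the line along which they close (so a half turn about z gives the same grasp; the last joint's range is limited). The gripper opens to 85 mm and grips with 20 to 120 N. Pads are 22 mm wide; open, the fingers measure 114 mm over their backs; the gripper's body (76 mm by 85 mm) begins 54 mm behind the grasp point. The pads swing forward as they close: fully open they stand 13 mm farther back than shut.
Start: joints at [-70.955, 7.471, 85.268, -0, 87.261, -4.893], TCP at [243.47, -548.386, 231.292] pointing down, gripper open.
Joint ranges: [-169.43, 169.43], [-51.17, 129.36], [1.28, 143.12], [-76.62, 256.62], [0, 156.53], [-152.29, 152.29]. Speed limits (degrees/s): [136.94, 136.94, 159.86, 180, 180, 180].

## Interface

Orientations are given as [roll, pitch, yaw] about the fixed x, y, z axes, in that order (R = Rz(yaw) Ry(pitch) Rx(roll)).
In Python, from bench import sensors, optics, r gives the robot as it stands.
- The arm moves only by the tool apply_moves, never from a script. Its argument "targets" is a list of rows, each a list of 7 numbers: the shift along the tool's x, y, z in mm, then the turn, a rotation vector about the tool's x, y, z in rad, then the closure, from 0 (fully open) to 1 (shut). In form: [[x, y, z, wx, wy, wz, claw], ...]. A call has 1 to 20 rows; each row shifts and turns the commanded pose from where the row before left it, along the tool's axes as they then stand; what a row does not reach is not made up. A row lasts 1/8 s, in which the tool goes at most 62.5 mm and 10.7 degrees, less where a joint would pass 70% of its speed; a pose out of reach is approached as far as the arm can. A call is refused whole if a number of a shift passes 62.5 or a number of a turn 0.188, either way. A call with a gripper value outside its range is refused whole. The fingers move at their own pace and stop on an object; "force" is the grip in N (left out, the last holds). Time passes only in rows, so rows that do not move let the fingers close. It gives the time, the measured TCP pose, the force, the opening and the grip force at its end, in the units of the state.
- sensors.sense(): the state, without advancing time (a new reading comes with each control period).
- optics.snapshot(name): name is "scene" or "side" or "wrist"; returns the picture (400x640x3 uint8, red, green, blue); there is no depth.
- optics.get_calibration(name): a dict with "camera_matrix" (3x3 intrinsics, pixels), "pose" (4x4, takes a point from camera to world coordinates). Camera axes: x right, y down, z forward; pixel columns grow to the right and rows downward; lengths in mm; the calibration is good to about 2 mm. A picture is of the moment at which its call begins: read the wrist's pose just before it. get_calibration takes no time and is no camera call; for the wrist camera it gives the pose at the moment of the call.
- r.hand_in(): hands the job in; it is judged then, once.
The state is a dict: "time": time; "joint_pos": joint angles; "qd": joint speeds; "joint_efforts": joint torques, N m; "tool_pos": TCP position; "tcp_rot": TCP orientation; "ft_force": force on the tool from outside, world axes, zero at the start; "wrist_torque": the same for the moment, N m; "finger_gap": finger opening in mm; "grip_force": force on a finger pad.
Only numpy, scipy, OpenCV 4.12 (cv2) and the standard library are available. Lean on these libraries where they do the work, as an engineer would, in place of code of your own. Each camera call takes 0.05 s, during which the arm holds its last target. There are 200 camera calls.

## Working session

There is one attempt and no reset: what is moved stays moved. The work goes in short steps, Python scripts to look and compute and a tool call to move; the robot and the scene stay as the last step left them, time stands still between calls to the robot, and variables do not carry over. Pictures are saved under pics/ and viewed, at most 10 in all, crops included, and the job is handed in when it is done.

Besides the shell and the picture viewer there is one more tool, called after ">>>" by a JSON object that holds its "name" and its "arguments", one argument or row to a line. apply_moves: Moves the arm, as the interface text tells. Its arguments: {"type":"object","properties":{"targets":{"type":"array"},"force":{"type":"number"}},"required":["targets"]}

```bash
mkdir -p pics
cat > h.py <<'E'
import numpy as np, cv2, sys
sys.path.insert(0,'.')
from bench import sensors, optics, r
def snap(n,f):
    c=optics.get_calibration(n); im=optics.snapshot(n); cv2.imwrite('pics/'+f+'.png',im[:,:,::-1]); np.savez('pics/'+f+'.npz',K=c['camera_matrix'],T=c['pose']); return im
def load(f):
    d=np.load('pics/'+f+'.npz'); return np.array(d['K'],float),np.array(d['T'],float)
def ray(f,uv):
    K,T=load(f); d=T[:3,:3]@np.linalg.solve(K,[uv[0],uv[1],1.]); return T[:3,3],d/np.linalg.norm(d)
def at(f,uv,z):
    o,d=ray(f,uv); return o+d*(z-o[2])/d[2]
def tri(*obs):
    A=np.zeros((3,3));b=np.zeros(3);R=[ray(*o) for o in obs]
    for o,d in R:
        P=np.eye(3)-np.outer(d,d);A+=P;b+=P@o
    p=np.linalg.solve(A,b); return p,[np.linalg.norm(np.cross(p-o,d)) for o,d in R]
def proj(f,p):
    K,T=load(f); q=T[:3,:3].T@(np.asarray(p,float)-T[:3,3]); q=K@q; return q[:2]/q[2]
E
python3 - <<'E'
from h import *
for n in ['scene','side','wrist']:
    snap(n,n+'0'); K,T=load(n+'0'); print(n,K[0,0],T[:3,3].round(),T[:3,2].round(2))
a=cv2.imread('pics/scene0.png');cv2.imwrite('pics/sc.png',cv2.resize(a,(800,500),interpolation=cv2.INTER_CUBIC))
a=cv2.imread('pics/side0.png');cv2.imwrite('pics/si.png',cv2.resize(a,(800,500),interpolation=cv2.INTER_CUBIC))
print(sensors.sense())
E
```

```text
scene 427.3195582078687 [1410. -207. 1300.] [-0.6   0.14 -0.79]
side 419.3239487124125 [  492. -1234.  1105.] [ 0.04  0.79 -0.61]
wrist 332.2006066041193 [ 313. -517.  373.] [-0.27 -0.12 -0.95]
{'time': 0.15, 'joint_pos': array([-7.09546962e+01,  7.50652019e+00,  8.53163666e+01,  2.52554687e-05,
        8.72620259e+01, -4.89367278e+00]), 'qd': array([-0.0020236 , -0.17442778, -0.17682489, -0.06370037, -0.079978  ,
        0.03108308]), 'joint_efforts': array([ 1.84671466e-03, -5.70062399e+01, -5.01158273e+01, -1.04310732e-04,
        9.62420338e-03,  7.23565267e-05]), 'tool_pos': array([ 243.32967368, -547.96587452,  230.45771086]), 'tcp_rot': array([-1.79915399e+02, -7.26877067e-03,  2.39389700e+01]), 'ft_force': array([ 0.9098344 , -0.56364786,  0.2551237 ]), 'wrist_torque': array([ 0.02771207,  0.00212142, -0.02357933]), 'grip_force': 0.0, 'finger_gap': 85.557104413855}
```

View pics/sc.png

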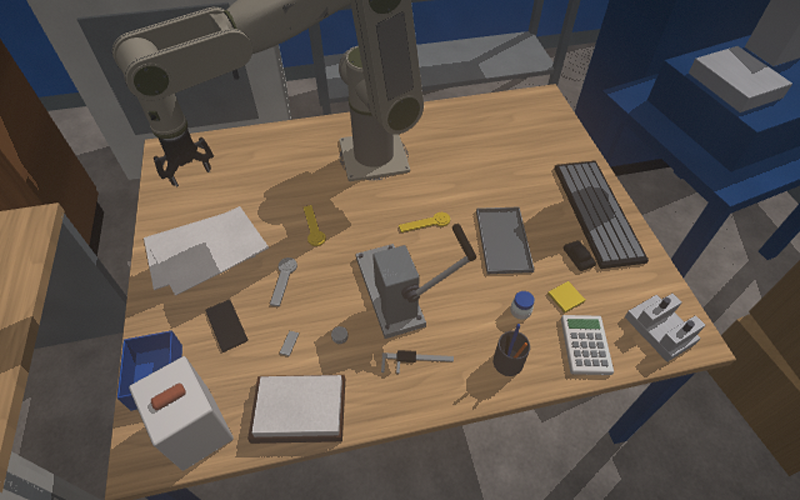

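View pics/si.png

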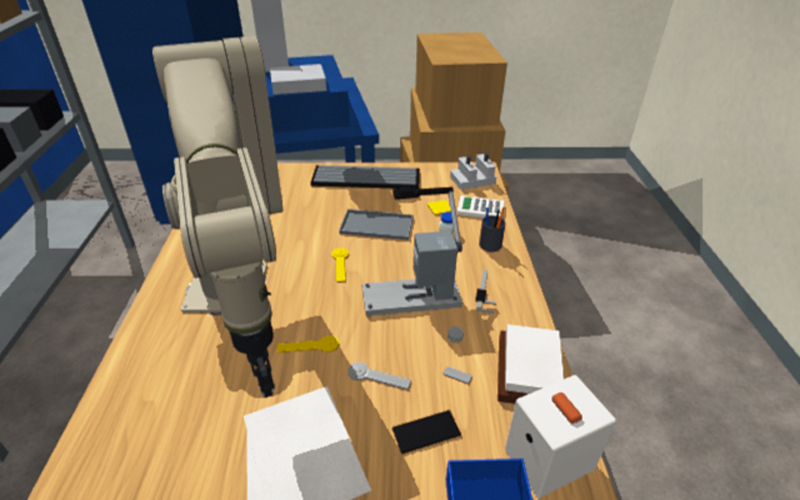

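Candidates for the tag are the grey lollipop (scene view ~(284,282), side ~(380,377)), two yellow look-alikes (scene (315,226) and (425,222)), and the short tag (289,344). I choose the grey lollipop. The tray is at scene (505,240), side (377,225). The press is at scene (395,285), and its bed's entry end points toward the robot.

Run:
```python
from h import *
a=cv2.imread('pics/scene0.png')[160:280,205:385];cv2.imwrite('pics/scc.png',cv2.resize(a,None,fx=4.4,fy=4.4,interpolation=cv2.INTER_CUBIC))
a=cv2.imread('pics/side0.png')[180:320,270:400];cv2.imwrite('pics/sic.png',cv2.resize(a,None,fx=4.2,fy=4.2,interpolation=cv2.INTER_CUBIC))
```

```text
(no output)
```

View pics/scc.png

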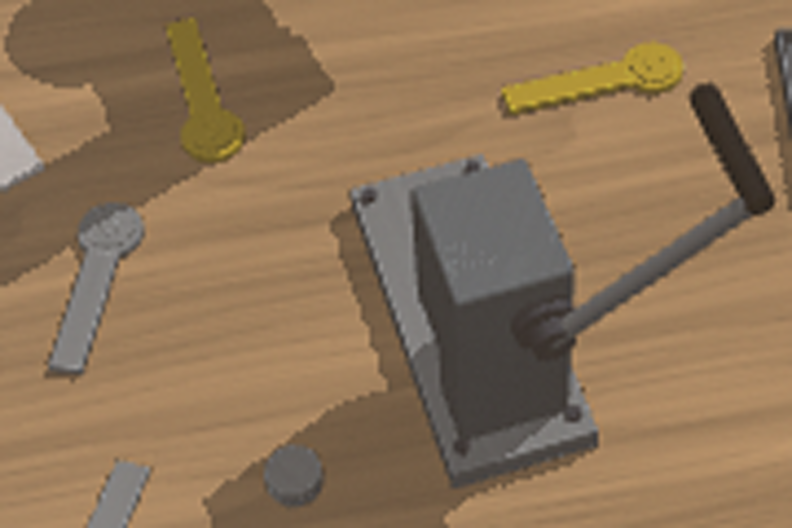

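View pics/sic.png

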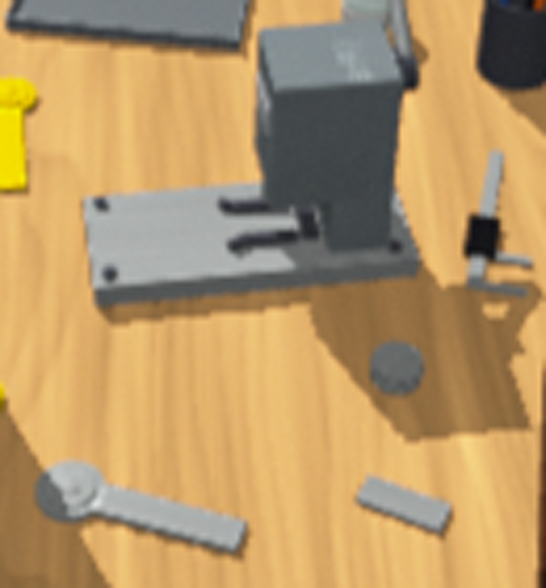

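The scene crop shows the tag's head at (112,228), its tail end at (66,368) and bed corners at (350,192), (483,157), (597,435), (453,473). The side crop shows the tag's head at (70,488), its tail end at (240,534), bed corners at (82,202), (95,290), (418,262), and the guides at about (225–300, 205–245). The chosen tag is grey with a round head, so the choice holds.

```bash
cat >> h.py <<'E'
from scipy.optimize import least_squares
def sc(u,v): return ('scene0',((u+.5)/4.4-.5+205,(v+.5)/4.4-.5+160))
def si(u,v): return ('side0',((u+.5)/4.2-.5+270,(v+.5)/4.2-.5+180))
def fit(obs,x0):
    "obs: list of ((file,uv), local xyz); pose x,y,yaw(deg)"
    def w(p,l):
        c,s=np.cos(np.radians(p[2])),np.sin(np.radians(p[2])); return [p[0]+c*l[0]-s*l[1],p[1]+s*l[0]+c*l[1],l[2]]
    f=lambda p: np.concatenate([proj(o[0],w(p,l))-o[1] for o,l in obs])
    s=least_squares(f,x0,loss='soft_l1'); return s.x,f(s.x).reshape(-1,2).round(1).tolist()
E
python3 - <<'E'
from h import *
a,e=tri(sc(112,228),si(70,488)); b,e2=tri(sc(66,367),si(240,534)); print('head',a,e,'tip',b,e2)
print('tag fit',fit([(sc(112,228),(-42,0,11.5)),(si(70,488),(-42,0,11.5)),(sc(66,367),(98,0,8)),(si(240,534),(98,0,8))],[500,-300,0]))
F=(-175,-60,25);G=(-175,60,25);H=(115,60,25);I=(115,-60,25)
P=[(sc(350,192),F),(sc(483,157),G),(sc(597,435),H),(sc(453,473),I),(si(82,202),G),(si(95,290),F),(si(418,262),I)]
P+=[(sc(412,190),(-20,-45,215)),(sc(524,160),(-20,45,215)),(sc(573,268),(90,45,215)),(sc(458,305),(90,-45,215))]
print('press',fit(P,[600,-100,10]))
print('press bed only',fit(P[:7],[600,-100,10]))
print('bedtri',tri(P[0][0],P[5][0]))
s=lambda f,u,v:(f,((u+.5)/1.25-.5,(v+.5)/1.25-.5))
T=[('scene0',476,210,(-125,-70,16)),('scene0',521,207,(-125,70,16)),('scene0',534,270,(125,70,16)),('scene0',484,275,(125,-70,16)),
('side0',344,212,(-125,70,16)),('side0',413,213,(125,70,16)),('side0',410,238,(125,-70,16)),('side0',341,234,(-125,-70,16))]
print('tray',fit([(s(*t[:3]),t[3]) for t in T],[500,200,10]))
K=sensors.sense();print(K['tool_pos'])
c=optics.get_calibration('wrist');from scipy.spatial.transform import Rotation as R
Rt=R.from_euler('xyz',K['tcp_rot'],degrees=True).as_matrix(); print(Rt.T@(np.array(c['pose'])[:3,3]-K['tool_pos']),Rt.T@np.array(c['pose'])[:3,:3])
for n,u,v in [('yel1',213,140),('yel1t',182,25),('yel2t',510,105),('yel2h',655,65),('blanks',295,470),('short',125,490)]:print(n,at(*sc(u,v),8).round())
E
```

```text
head [ 420.20144117 -338.44772726    6.84550458] [np.float64(0.9734578088477169), np.float64(0.973457808847803)] tip [ 551.04804816 -386.2920324     7.35542626] [np.float64(1.0034630504207525), np.float64(1.0034630504208886)]
tag fit (array([ 459.6830042 , -353.59855055,  -19.70291797]), [[-0.4, -0.9], [0.1, -0.5], [0.0, -0.1], [0.5, 0.2]])
press (array([603.72471133, -58.72250949,   6.35917538]), [[-0.4, -0.8], [-0.1, -1.0], [0.5, -0.8], [-0.4, 0.7], [0.6, -0.8], [0.3, 0.0], [1.2, -0.7], [-1.0, -0.9], [0.3, -1.2], [0.8, 0.8], [-1.0, 0.3]])
press bed only (array([603.34244746, -59.26239926,   6.14946112]), [[-0.4, -1.0], [-0.1, -1.0], [0.2, -0.8], [-0.7, 0.6], [0.5, -0.9], [0.1, 0.0], [1.1, -0.5]])
bedtri (array([ 436.24865336, -135.837297  ,   21.5841407 ]), [np.float64(1.6013812419034346), np.float64(1.6013812419033457)])
tray (array([470.94418541, 317.80965403,  -8.67154067]), [[-1.3, -0.6], [-3.0, 0.1], [-0.1, 0.1], [2.3, -1.9], [3.1, -1.6], [1.2, 1.7], [0.4, -0.4], [-0.9, -1.7]])
[ 243.32967368 -547.96587452  230.45771086]
[ 7.62556520e+01  2.85222017e-02 -1.42706927e+02] [[-2.68110176e-04 -9.54146315e-01 -2.99340505e-01]
 [ 9.99999770e-01 -6.91395218e-05 -6.75287476e-04]
 [ 6.23626797e-04 -2.99340617e-01  9.54146114e-01]]
yel1 [ 345. -244.    8.]
yel1t [ 204. -256.    8.]
yel2t [362.  19.   8.]
yel2h [344. 158.   8.]
blanks [ 684. -221.    8.]
short [ 673. -351.    8.]
```

>>> {"name": "apply_moves", "arguments": {
  "targets": [
    [0, 0, 0, 0, 0, -0.183, 0],
    [0, 0, 0, 0, 0, -0.183, 0],
    [0, 0, 0, 0, 0, -0.183, 0],
    [0, 0, 0, 0, 0, -0.183, 0],
    [0, 0, 0, 0, 0, -0.183, 0],
    [0, 0, 0, 0, 0, -0.183, 0],
    [0, 0, 0, 0, 0, -0.183, 0],
    [0, 0, 0, 0, 0, -0.183, 0],
    [0, 0, 0, 0, 0, -0.183, 0],
    [0, 0, 0, 0, 0, -0.183, 0],
    [0, 0, 0, 0, 0, -0.183, 0],
    [0, 0, 0, 0, 0, -0.183, 0],
    [0, 0, 0, 0, 0, -0.183, 0],
    [-20, 36.5, 5, 0, 0, 0, 0],
    [-20, 36.5, 5, 0, 0, 0, 0],
    [-20, 36.5, 5, 0, 0, 0, 0],
    [-20, 36.5, 5, 0, 0, 0, 0],
    [-20, 36.5, 5, 0, 0, 0, 0],
    [-20, 36.5, 5, 0, 0, 0, 0],
    [-18, 36, 0, 0, 0, 0, 0]
  ],
  "force": 40
}}

```text
time: 2.65
tool_pos: [460.1, -353.7, 200.3]
tcp_rot: [180.0, -0.1, 160.2]
ft_force: [0.1, -1.3, -0.3]
finger_gap: 85.4
grip_force: 0.0
```

Run:
```python
from h import *
snap('wrist','w1'); s=sensors.sense(); print(s['time'],s['tool_pos'],s['tcp_rot'],s['joint_pos'])
a=cv2.imread('pics/w1.png');cv2.imwrite('pics/w1b.png',cv2.resize(a,(800,500),interpolation=cv2.INTER_CUBIC))
print([proj('w1',p).round() for p in [(420,-339,11.5),(551,-387,8)]])
```

```text
2.7 [ 463.23509113 -350.26965339  200.62117507] [1.79821182e+02 8.89526761e-03 1.60379166e+02] [ -42.25838612    5.45278122   90.65276361    0.16940722   83.95509873
 -112.6554947 ]
[array([309., 136.]), array([308., 262.])]
```

View pics/w1b.png

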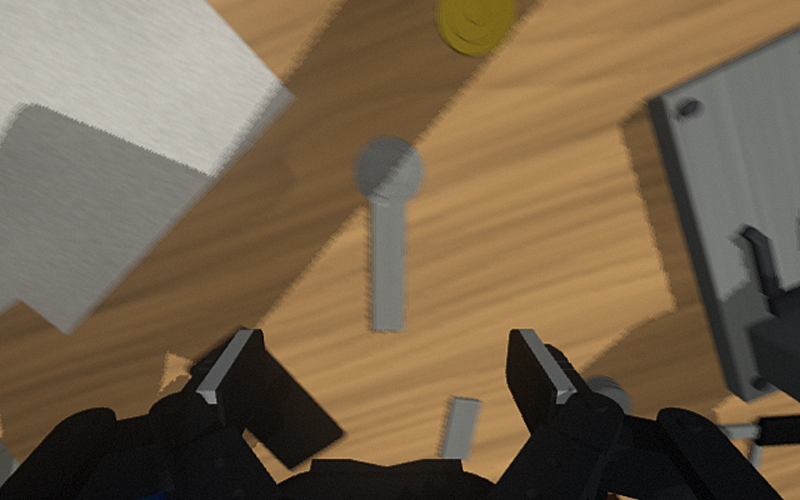

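The wrist view shows the tag's head at (390,170), its tail end at (389,330), bed corner F at (653,100) and bed corner I at about (735,388).

Run:
```python
from h import *
s=lambda u,v:('w1',((u+.5)/1.25-.5,(v+.5)/1.25-.5))
print('w only',fit([(s(390,169),(-42,0,11)),(s(389,330),(98,0,8))],[460,-353,-20]))
L=[(sc(112,228),(-42,0,11.5)),(si(70,488),(-42,0,11.5)),(sc(66,367),(98,0,8)),(si(240,534),(98,0,8))]
print('all',fit(L+[(s(390,169),(-42,0,11)),(s(389,330),(98,0,8))],[460,-353,-20]))
for p,q in [((112,228),(70,488)),((66,367),(240,534))]: print(tri(sc(*p),si(*q),s(*((390,169) if p[0]==112 else (389,330)))))
print('F',at(*s(655,100),25),'I',at(*s(735,388),25))
t=sensors.sense();print(t['time'],t['tool_pos'],t['tcp_rot'])
```

```text
w only (array([ 460.32622538, -350.41703765,  -19.95079107]), [[-0.0, 0.8], [0.0, -1.2]])
all (array([ 460.32897975, -350.7764347 ,  -19.98595961]), [[0.5, -0.9], [0.4, -1.2], [0.7, -0.1], [0.6, -0.4], [-0.3, 0.9], [-0.4, -1.1]])
(array([ 420.25315381, -337.39375186,    6.30193959]), [np.float64(1.6644650610769773), np.float64(0.8185475280866173), np.float64(1.4902994691508888)])
(array([ 552.13610556, -385.61377573,    8.30099742]), [np.float64(1.1725749192556176), np.float64(1.872404139831535), np.float64(1.9985469532522644)])
F [ 437.25856604 -139.69494088   25.        ] I [ 704.27875696 -110.17615713   25.        ]
2.7 [ 463.23509113 -350.26965339  200.62117507] [1.79821182e+02 8.89526761e-03 1.60379166e+02]
```

>>> {"name": "apply_moves", "arguments": {
  "targets": [
    [0, 0, 30, 0, 0, 0, 0.4],
    [0, 0, 40, 0, 0, 0, 0.4],
    [0, 0, 40, 0, 0, 0, 0.4],
    [0, 0, 30, 0, 0, 0, 0.4],
    [0, 0, 15, 0, 0, 0, 0.4],
    [0, 0, 0, 0, 0, 0, 0.4],
    [0, 0, 0, 0, 0, 0, 0.4]
  ]
}}

```text
time: 3.58
tool_pos: [460.4, -355.9, 47.9]
tcp_rot: [-179.9, 0.1, 160.2]
ft_force: [1.2, 0.5, 0.5]
finger_gap: 50.8
grip_force: 0.0
```

Run:
```python
from h import *
s=sensors.sense(); print(s['time'],s['tool_pos'],s['tcp_rot'],s['finger_gap'],s['ft_force'])
```

```text
3.575 [ 460.37613507 -355.86429189   47.89105649] [-1.79949134e+02  1.19983702e-01  1.60244360e+02] 50.79095148644994 [1.19045663 0.5321559  0.45939971]
```

>>> {"name": "apply_moves", "arguments": {
  "targets": [
    [-2.5, 4, 20, 0, 0, 0, 0.4],
    [0, 0, 16, 0, 0, 0, 0.4],
    [0, 0, 7, 0, 0, 0, 0.4],
    [0, 0, 3, 0, 0, 0, 0.4],
    [0, 0, 0, 0, 0, 0, 0.4],
    [0, 0, 0, 0, 0, 0, 0.4]
  ]
}}

```text
time: 4.32
tool_pos: [463.6, -352.5, 0.9]
tcp_rot: [-180.0, 0.1, 160.2]
ft_force: [-0.2, 0.5, -0.9]
finger_gap: 51.4
grip_force: 0.0
```

>>> {"name": "apply_moves", "arguments": {
  "targets": [
    [0, 0, 0, 0, 0, 0, 0.6],
    [0, 0, 0, 0, 0, 0, 0.8],
    [0, 0, 0, 0, 0, 0, 0.9],
    [0, 0, 0, 0, 0, 0, 1],
    [0, 0, 0, 0, 0, 0, 1],
    [0, 0, 0, 0, 0, 0, 1]
  ],
  "force": 40
}}

```text
time: 5.08
tool_pos: [463.7, -352.7, 1.1]
tcp_rot: [-180.0, 0.1, 160.2]
ft_force: [-0.9, -0.1, 4.5]
finger_gap: 26.9
grip_force: 40.1
```

>>> {"name": "apply_moves", "arguments": {
  "targets": [
    [0, 0, -15, 0, 0, 0, 1],
    [0, 0, -35, 0, 0, 0, 1],
    [0, 0, -35, 0, 0, 0, 1],
    [0, 0, 0, 0, 0, -0.152, 1],
    [0, 0, 0, 0, 0, -0.152, 1],
    [0, 0, 0, 0, 0, -0.152, 1],
    [2, 20, 0, 0, 0, 0, 1],
    [2.5, 40, 0, 0, 0, 0, 1],
    [2.5, 40, 0, 0, 0, 0, 1],
    [2.5, 40, 0, 0, 0, 0, 1],
    [2.5, 40, 0, 0, 0, 0, 1],
    [2.5, 40, 0, 0, 0, 0, 1],
    [2.5, 37, 0, 0, 0, 0, 1],
    [0, 20, 0, 0, 0, 0, 1],
    [0, 0, 0, 0, 0, 0, 1],
    [0, 0, 0, 0, 0, 0, 1],
    [0, 0, 0, 0, 0, 0, 1],
    [0, 0, 0, 0, 0, 0, 1]
  ]
}}

```text
time: 7.32
tool_pos: [415.6, -79.3, 85.3]
tcp_rot: [180.0, -0.0, -173.7]
ft_force: [0.7, 0.7, -1.1]
finger_gap: 26.8
grip_force: 39.9
```

Run:
```python
from h import *
s=sensors.sense(); snap('wrist','w2');  snap('side','s2'); print(s['time'],s['tool_pos'],s['tcp_rot'],s['finger_gap'],s['ft_force'],s['joint_pos'])
a=cv2.imread('pics/w2.png');b=cv2.imread('pics/s2.png')[160:270,250:410]
a=cv2.resize(a[60:400,120:520],None,fx=1.25,fy=1.25,interpolation=cv2.INTER_CUBIC) # 500x425
b=cv2.resize(b,None,fx=2.5,fy=2.5,interpolation=cv2.INTER_CUBIC)
a=cv2.imread('pics/w2.png');cv2.imwrite('pics/w2b.png',cv2.resize(a,(800,500),interpolation=cv2.INTER_CUBIC))
```

```text
7.325 [415.62039787 -79.29852708  85.27213849] [ 1.79999705e+02 -1.05154591e-02 -1.73686075e+02] 26.752062521487762 [ 0.65472515  0.703674   -1.05699567] [-1.77486606e+01 -1.39013404e+01  1.21531655e+02 -4.21559838e-03
  7.23794078e+01 -1.14061309e+02]
```

View pics/w2b.png

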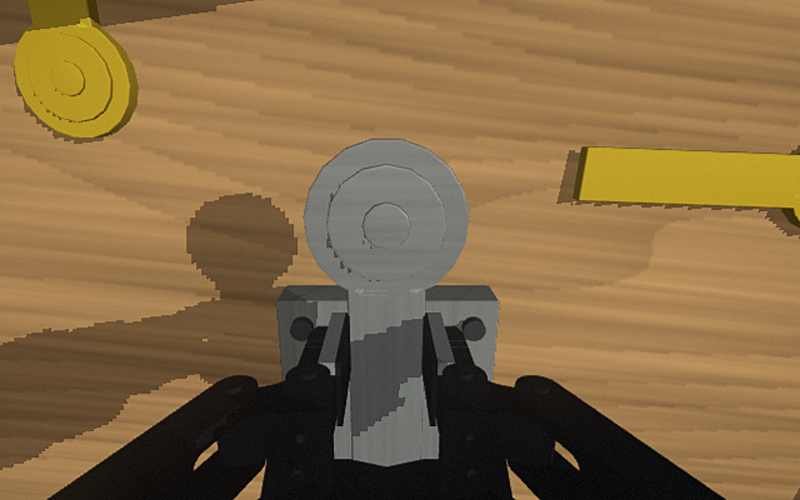

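The wrist view shows the tag held with its head at (386,225) and its tail edges at 350 and 425. The bed's front top corners are at (277,300) and (499,300).

Run:
```python
from h import *
K,T=load('w2');print(K,T[:3,3])
s=lambda u,v:('w2',((u+.5)/1.25-.5,(v+.5)/1.25-.5))
F=at(*s(277,300),25);G=at(*s(499,300),25);print(F,G,np.linalg.norm(F-G),(F+G)/2)
d=G-F;print('yaw',np.degrees(np.arctan2(-d[0],d[1])))
zt=86
h=at(*s(386,225),zt+11);n=at(*s(387.5,310),zt+8);print('head',h,'neck',n)
for p in (-60,60): print(proj('w2',[603.5+p*-.109-175*.994,-59+.994*p-175*.109,25])*1.25)
p=np.array([525-109.5,-67.6-12,85]) ;tip=np.array([618.5-109.5,-57.4-12,93])
print('tip in side/scene expected',proj('s2',tip))
b=cv2.imread('pics/s2.png')[150:280,250:400];cv2.imwrite('pics/s2b.png',cv2.resize(b,None,fx=4.5,fy=4.5,interpolation=cv2.INTER_CUBIC))
```

```text
[[332.2006066    0.         308.66618196]
 [  0.         332.2006066  203.68255   ]
 [  0.           0.           1.        ]] [339.30105629 -87.85908789 227.99977537]
[ 433.89955298 -135.41805097   25.        ] [421.01305608 -18.36015421  25.        ] 117.76507544301595 [427.45630453 -76.88910259  25.        ]
yaw 6.282196605790763
head [370.10793964 -84.35600746  97.        ] neck [401.31818166 -80.37498741  94.        ]
[272.41297481 303.21280782]
[498.02076022 303.29927627]
tip in side/scene expected [312.18309637 221.90451567]
```

View pics/s2b.png

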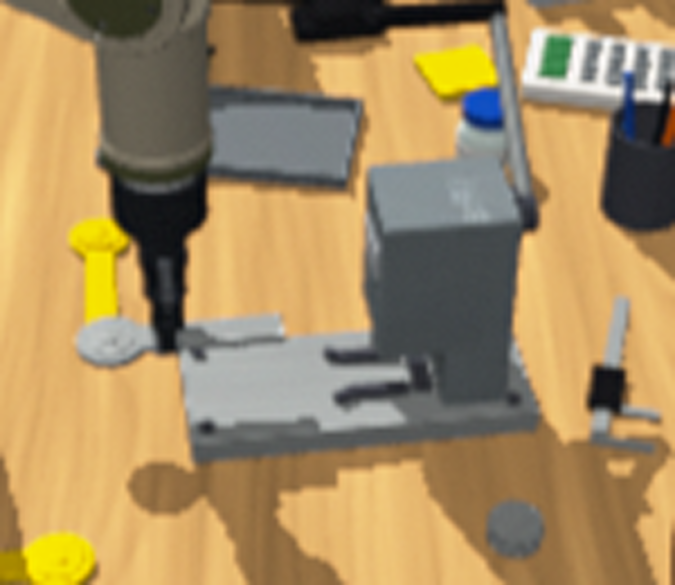

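The side view shows the tip at crop (283,325), about (313,222) in the full image. I predicted (312,222), so the tag sits level and aligned. I'll lower it and slide it in.

>>> {"name": "apply_moves", "arguments": {
  "targets": [
    [0, 0.5, 15, 0, 0, 0, 1],
    [0, 0, 20, 0, 0, 0, 1],
    [0, 0, 15, 0, 0, 0, 1],
    [0, 0, 6, 0, 0, 0, 1],
    [-10, 0, 0, 0, 0, 0, 1],
    [-20, 0, 0, 0, 0, 0, 1],
    [-8, 0, 0, 0, 0, 0, 1],
    [-5, 0, 0, 0, 0, 0, 1],
    [-5, 0, 0, 0, 0, 0, 1],
    [-5, 0, 0, 0, 0, 0, 1],
    [-5, 0, 0, 0, 0, 0, 1],
    [0, 0, 0, 0, 0, 0, 1]
  ]
}}

```text
time: 8.93
tool_pos: [473.5, -71.8, 29.4]
tcp_rot: [-180.0, 0.0, -173.6]
ft_force: [0.2, 0.0, -1.2]
finger_gap: 26.6
grip_force: 39.9
```

>>> {"name": "apply_moves", "arguments": {
  "targets": [
    [-5, 0, 0, 0, 0, 0, 1],
    [-5, 0, 0, 0, 0, 0, 1],
    [-5, 0, 0, 0, 0, 0, 1],
    [-5, 0, 0, 0, 0, 0, 1],
    [-5, 0, 0.5, 0, 0, 0, 1],
    [-5, 0, 0.5, 0, 0, 0, 1],
    [-5, 0, 0, 0, 0, 0, 1],
    [-5, 0, 0, 0, 0, 0, 1],
    [0, 0, 0, 0, 0, 0, 1],
    [0, 0, 0, 0, 0, 0, 1]
  ]
}}

```text
time: 10.18
tool_pos: [512.8, -67.3, 28.2]
tcp_rot: [180.0, -0.0, -173.6]
ft_force: [-0.5, -0.5, -2.4]
finger_gap: 26.8
grip_force: 39.9
```

>>> {"name": "apply_moves", "arguments": {
  "targets": [
    [-2, 0, 0.5, 0, 0, 0, 1],
    [-2, 0, 0.5, 0, 0, 0, 1],
    [-1.5, 0, 0, 0, 0, 0, 1],
    [-1, 0, 0, 0, 0, 0, 1],
    [-1, 0, 0, 0, 0, 0, 1],
    [0, 0, 0, 0, 0, 0, 1]
  ]
}}

```text
time: 10.92
tool_pos: [520.5, -66.5, 27.3]
tcp_rot: [180.0, 0.0, -173.6]
ft_force: [-0.0, -0.7, -2.4]
finger_gap: 26.3
grip_force: 39.9
```

>>> {"name": "apply_moves", "arguments": {
  "targets": [
    [-1, 0, 0.3, 0, 0, 0, 1],
    [-1, 0, 0.3, 0, 0, 0, 1],
    [-0.5, 0, 0, 0, 0, 0, 1],
    [0, 0, 0, 0, 0, 0, 1]
  ]
}}

```text
time: 11.42
tool_pos: [522.3, -66.2, 26.4]
tcp_rot: [180.0, -0.1, -173.6]
ft_force: [-4.7, -0.7, 0.2]
finger_gap: 26.7
grip_force: 40.1
```

>>> {"name": "apply_moves", "arguments": {
  "targets": [
    [-0.7, 0, 0.3, 0, 0, 0, 1],
    [0, 0, 0.3, 0, 0, 0, 1],
    [0, 0, 0, 0, 0, 0, 1]
  ]
}}

```text
time: 11.8
tool_pos: [522.3, -66.2, 26.2]
tcp_rot: [180.0, -0.2, -173.6]
ft_force: [-10.7, -0.6, 8.5]
finger_gap: 26.4
grip_force: 41.0
```

Run:
```python
from h import *
s=sensors.sense(); print(s['tool_pos'],s['ft_force']); snap('side','s3'); snap('wrist','w3')
b=cv2.imread('pics/s3.png')[200:270,285:385];b=cv2.resize(b,(600,420),interpolation=cv2.INTER_CUBIC)
cv2.imwrite('pics/s3b.png',b)
```

```text
[522.30402936 -66.23311229  26.24275829] [-10.73707763  -0.62929386   8.51337123]
```

View pics/s3b.png

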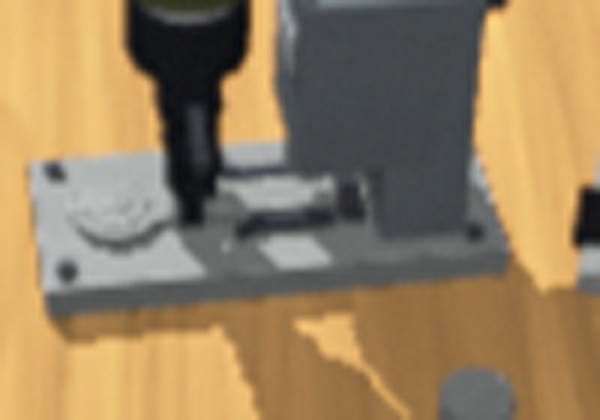

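The tail lies between the guides and its end reaches the dark stop at crop (348,200), flat on the bed. Releasing now.

>>> {"name": "apply_moves", "arguments": {
  "targets": [
    [0.5, 0, -0.5, 0, 0, 0, 0.7],
    [0, 0, 0, 0, 0, 0, 0.5],
    [0, 0, 0, 0, 0, 0, 0.4],
    [0, 0, 0, 0, 0, 0, 0.4],
    [0, 0, 0, 0, 0, 0, 0.4],
    [0, 0, -10, 0, 0, 0, 0.4],
    [0, 0, -30, 0, 0, 0, 0.4],
    [0, 0, -40, 0, 0, 0, 0.4],
    [0, 0, 0, 0, 0, 0, 0.4],
    [0, 0, 0, 0, 0, 0, 0.4]
  ]
}}

```text
time: 13.15
tool_pos: [523.2, -66.2, 106.8]
tcp_rot: [-180.0, 0.0, -173.6]
ft_force: [-0.9, 0.6, -0.2]
finger_gap: 51.0
grip_force: 0.0
```

Run:
```python
from h import *
s=sensors.sense(); print(s['time'],s['tool_pos'],s['tcp_rot'],s['finger_gap']); snap('wrist','w4');snap('scene','c4');snap('side','s4')
a=cv2.resize(cv2.imread('pics/w4.png'),(480,300),interpolation=cv2.INTER_AREA)
b=cv2.resize(cv2.imread('pics/s4.png')[200:270,270:370],(428,300),interpolation=cv2.INTER_CUBIC)[:,:320]
c=cv2.resize(cv2.imread('pics/c4.png')[150:250,270:400],(390,300),interpolation=cv2.INTER_CUBIC)
d=cv2.resize(cv2.imread('pics/c4.png')[150:235,350:450],(353,300),interpolation=cv2.INTER_CUBIC)
cv2.imwrite('pics/m4.png',np.vstack([np.hstack([a,b]),np.hstack([c,d,np.zeros((300,57,3),np.uint8)])]))
```

```text
13.15 [523.16598779 -66.22593413 106.83151813] [-1.79988124e+02  3.33676336e-02 -1.73625776e+02] 50.99526987272446
```

View pics/m4.png

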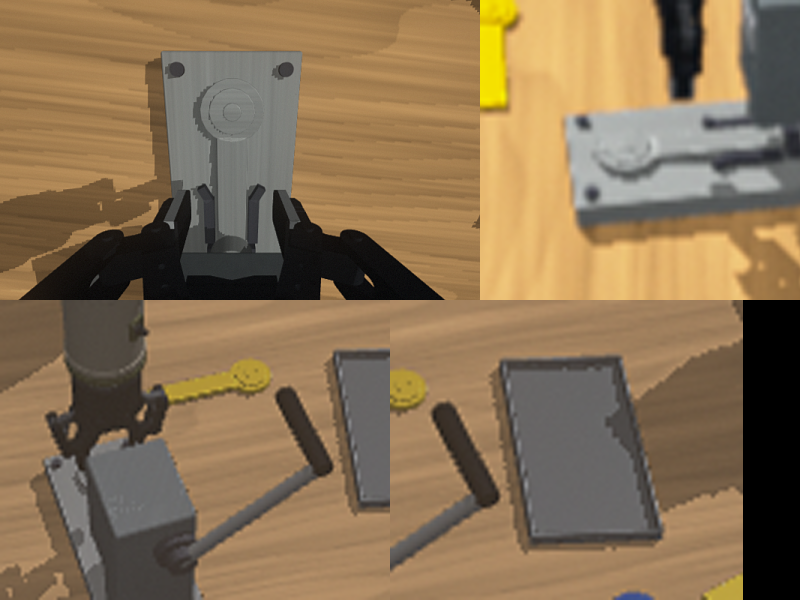

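The tag sits straight between the guides. In the composite, the handle's free end is at (285,392) and its arm end at (320,470) in the lower-left panel, and the tray corners are visible in the lower-right panel.

Run:
```python
from h import *
c=lambda u,v:('c4',(350+(u-390+.5)/3.53-.5,150+(v-300+.5)/3.53-.5))
T=[(c(500,361),(-125,-70,16)),(c(622,357),(-125,70,16)),(c(661,540),(125,70,16)),(c(523,548),(125,-70,16))]
print('tray',fit(T,[480,310,-5])); 
print([at(*t[0],16).round() for t in T])
s2=lambda u,v:('side0',(250+(u+.5)/4.5-.5,150+(v+.5)/4.5-.5))
T2=[(s2(360,100),(125,70,16)),(s2(350,187),(125,-70,16))]
s=lambda f,u,v:(f,((u+.5)/1.25-.5,(v+.5)/1.25-.5))
T3=[(s('side0',344,212),(-125,70,16)),(s('side0',413,213),(125,70,16)),(s('side0',410,238),(125,-70,16)),(s('side0',341,234),(-125,-70,16))]
print('tray2',fit(T+T2+T3,[480,310,-5]))
# wrist view press & tag
w=lambda u,v:('w4',((u+.5)/.75-.5,(v+.5)/.75-.5))
F=at(*w(162,53),25);G=at(*w(301,52),25);print('front mid',(F+G)/2,'origin',(F+G)/2+175*np.array([.994,.1097,0]))
H=at(*w(232,112),25+11.5);print('tag head',H,'tip pred',H+140*np.array([.994,.1097,0]))
def P(x,y,z,o=(602.5,-58.5),a=6.3):
    k=np.radians(a);return np.array([o[0]+x*np.cos(k)-y*np.sin(k),o[1]+x*np.sin(k)+y*np.cos(k),z])
for x in (10,48,102):
    p=P(x,167,273);print(x,p.round(1),'scc',(proj('scene0',p)-[205,160])*4.4,'s2b',(proj('side0',p)-[250,150])*4.5)
# detect dark handle in scene0
import cv2
im=cv2.imread('pics/scene0.png')[176:212,355:385].astype(int); m=(im.sum(2)<150).astype(np.uint8)
n,l,st,ce=cv2.connectedComponentsWithStats(m);print(st,ce)
```

```text
tray (array([474.6865184 , 317.24035728, -11.09305651]), [[-0.1, 0.5], [-0.1, 1.1], [-0.5, -0.1], [0.7, -1.6]])
[array([336., 274.,  16.]), array([360., 412.,  16.]), array([612., 363.,  16.]), array([590., 220.,  16.])]
tray2 (array([470.06429617, 316.97330342,  -9.51353931]), [[-1.3, 0.0], [-1.5, -0.1], [-0.1, -1.5], [1.3, -2.2], [1.9, 0.5], [0.4, -0.9], [3.2, -1.7], [1.2, 2.0], [-0.1, -0.0], [-1.2, -1.8]])
front mid [429.37174166 -76.57738752  25.        ] origin [603.32174166 -57.37988752  25.        ]
tag head [477.11893043 -70.80702329  36.5       ] tip pred [616.27893043 -55.44902329  36.5       ]
10 [594.1 108.6 273. ] scc [699.12241726  89.75801326] s2b [378.01868583  18.7632214 ]
48 [631.9 112.8 273. ] scc [719.56060293 128.97777063] s2b [422.8022396   15.79240548]
102 [685.6 118.7 273. ] scc [749.80047435 187.0064254 ] s2b [485.97662845  11.60159291]
[[  0   0  30  36 946]
 [  7   4  19  29 133]
 [ 19  18   1   1   1]] [[14.34672304 17.4154334 ]
 [15.55639098 18.09774436]
 [19.         18.        ]]
```

>>> {"name": "apply_moves", "arguments": {
  "targets": [
    [0, 0, -25, 0, 0, 0, 0.3],
    [0, 0, -45, 0, 0, 0, 0.3],
    [0, 0, -45, 0, 0, 0, 0.3],
    [0, 0, -45, 0, 0, 0, 0.3],
    [0, 0, -45, 0, 0, 0, 0.3],
    [0, 0, -25, 0, 0, 0, 0.3],
    [-12, 16, 0, 0, 0, 0, 0.3],
    [-22, 29, 0, 0, 0, 0, 0.3],
    [-22, 29, 0, 0, 0, 0, 0.3],
    [-22, 29, 0, 0, 0, 0, 0.3],
    [-22, 29, 0, 0, 0, 0, 0.3],
    [-16, 21, 0, 0, 0, 0, 0.3],
    [-10, 14, 0, 0, 0, 0, 0.3],
    [0, 0, 0, 0, 0, 0, 0.3],
    [0, 0, 0, 0, 0, 0, 0.3],
    [0, 0, 0, 0, 0, 0, 0.3]
  ]
}}

```text
time: 15.3
tool_pos: [629.6, 112.8, 336.9]
tcp_rot: [-180.0, 0.0, -173.7]
ft_force: [0.9, -0.6, 0.5]
finger_gap: 59.9
grip_force: 0.0
```

Run:
```python
from h import *
s=sensors.sense(); print(s['time'],s['tool_pos'],s['tcp_rot'],s['finger_gap'],s['joint_pos']); snap('wrist','w5');snap('side','s5')
a=cv2.imread('pics/w5.png').astype(int)
def P(x,y,z,o=(603,-58.2),a=6.3):
    k=np.radians(a);return np.array([o[0]+x*np.cos(k)-y*np.sin(k),o[1]+x*np.sin(k)+y*np.cos(k),z])
for x in (10,48,102):print(x,proj('w5',P(x,167,273)).round())
m=a.sum(2)<170
for v in range(150,400,12): 
    u=np.where(m[v,200:440])[0]+200
    print(v,''.join('#' if q else '.' for q in m[v,200:440:4]))
```

```text
15.3 [629.61500627 112.84380863 336.86613482] [-1.79989461e+02  1.89724309e-02 -1.73691389e+02] 59.910391950428846 [ 5.57584043e+00  1.27018410e+01  6.85278800e+01 -1.04166178e-02
  9.87511732e+01 -9.07343558e+01]
10 [309. 169.]
48 [309. 225.]
102 [309. 296.]
150 ............................................................
162 ............................................................
174 ........................########............................
186 ........................########............................
198 ........................########............................
210 ........................########............................
222 ........................########.......................####.
234 ........................########....................##......
246 ##......................########............................
258 .........##.............########............##..............
270 ..###...####............########............###...###.......
282 .##....#####........#...########.########...#####...###.....
294 ##...#######............###################.######...####...
306 ###..######.............####################.#####..########
318 ##########...............###########..###..##.##############
330 #########......................#.#############.#############
342 ########........................#######.######.#############
354 ########..........................#####.####...#############
366 ##########........................##..........##############
378 ############################################.##############.
390 ###########################################################.
```

>>> {"name": "apply_moves", "arguments": {
  "targets": [
    [0, 1.5, 20, 0, 0, 0, 0.3],
    [0, 0, 30, 0, 0, 0, 0.3],
    [0, 0, 22, 0, 0, 0, 0.3],
    [0, 0, 9, 0, 0, 0, 0.3],
    [0, 0, 0, 0, 0, 0, 0.5],
    [0, 0, 0, 0, 0, 0, 0.65],
    [0, 0, 0, 0, 0, 0, 0.75],
    [0, 0, 0, 0, 0, 0, 0.85],
    [0, 0, 0, 0, 0, 0, 0.95],
    [0, 0, 0, 0, 0, 0, 0.95]
  ],
  "force": 60
}}

```text
time: 16.65
tool_pos: [630.4, 113.8, 257.4]
tcp_rot: [-179.9, 0.1, -173.7]
ft_force: [0.0, -7.2, 1.4]
finger_gap: 20.2
grip_force: 58.5
```

>>> {"name": "apply_moves", "arguments": {
  "targets": [
    [0, 6.5, 12, 0.08, 0, 0, 0.95],
    [0, 6.5, 12, 0.08, 0, 0, 0.95],
    [0, 6.5, 12, 0.08, 0, 0, 0.95],
    [0, 6.5, 12, 0.08, 0, 0, 0.95],
    [0, 0, 0, 0, 0, 0, 0.95],
    [0, 0, 0, 0, 0, 0, 0.95]
  ]
}}

```text
time: 17.4
tool_pos: [628.2, 133.5, 207.0]
tcp_rot: [-161.5, 0.1, -173.7]
ft_force: [-1.5, -9.4, 5.7]
finger_gap: 20.2
grip_force: 62.0
```

Run:
```python
from h import *
s=sensors.sense(); print(s['time'],s['tool_pos'],s['tcp_rot'],s['finger_gap'],s['joint_pos'],s['ft_force'],s['wrist_torque'],s['joint_efforts'])
```

```text
17.4 [628.23978076 133.49565522 207.04623705] [-1.61490191e+02  1.04630118e-01 -1.73695553e+02] 20.19103351616876 [ 17.58080094  18.40016938  77.20478451 -18.17027612  88.13610995
 -77.51252094] [-1.4965282  -9.42753615  5.74585683] [-1.2291402   0.29451233 -0.07885443] [  5.66506147 -61.99834585 -47.89329886   0.59300127  -1.23368092
   0.06923994]
```

>>> {"name": "apply_moves", "arguments": {
  "targets": [
    [0, 6.5, 12, 0.08, 0, 0, 0.95],
    [0, 6.5, 12, 0.08, 0, 0, 0.95],
    [0, 6.5, 12, 0.08, 0, 0, 0.95],
    [0, 6.5, 12, 0.08, 0, 0, 0.95],
    [0, 6.5, 12, 0.08, 0, 0, 0.95],
    [0, 0, 0, 0, 0, 0, 0.95],
    [0, 0, 0, 0, 0, 0, 0.95]
  ]
}}

```text
time: 18.27
tool_pos: [628.1, 134.8, 140.2]
tcp_rot: [-138.6, 0.1, -173.8]
ft_force: [-5.6, -7.3, 11.3]
finger_gap: 19.6
grip_force: 62.6
```

>>> {"name": "apply_moves", "arguments": {
  "targets": [
    [0, 3.4, 6, 0.04, 0, 0, 0.95],
    [0, 3.4, 6, 0.04, 0, 0, 0.95],
    [0, 0, 0, 0, 0, 0, 0.95],
    [0, 0, 0, 0, 0, 0, 0.95]
  ]
}}

```text
time: 18.77
tool_pos: [628.4, 132.0, 127.1]
tcp_rot: [-134.0, 0.1, -173.8]
ft_force: [-4.6, -7.7, 10.6]
finger_gap: 20.1
grip_force: 62.7
```

>>> {"name": "apply_moves", "arguments": {
  "targets": [
    [0, 1.7, 3, 0.02, 0, 0, 0.95],
    [0, 1.7, 3, 0.02, 0, 0, 0.95],
    [0, 0, 0, 0, 0, 0, 0.95],
    [0, 0, 0, 0, 0, 0, 0.95]
  ]
}}

```text
time: 19.27
tool_pos: [628.9, 130.9, 125.1]
tcp_rot: [-131.6, 0.4, -173.9]
ft_force: [-16.9, -1.3, 32.1]
finger_gap: 20.0
grip_force: 65.3
```

>>> {"name": "apply_moves", "arguments": {
  "targets": [
    [0, -1.8, -3, -0.02, 0, 0, 0.95],
    [0, -1.8, -3, -0.02, 0, 0, 0.95],
    [0, -7.4, -11.5, -0.08, 0, 0, 0.95],
    [0, -7.4, -11.5, -0.08, 0, 0, 0.95],
    [0, -7.4, -11.5, -0.08, 0, 0, 0.95],
    [0, -7.4, -11.5, -0.08, 0, 0, 0.95],
    [0, -7.4, -11.5, -0.08, 0, 0, 0.95],
    [0, 0, 0, 0, 0, 0, 0.95],
    [0, 0, 0, 0, 0, 0, 0.95]
  ]
}}

```text
time: 20.4
tool_pos: [628.3, 135.3, 195.6]
tcp_rot: [-156.9, 0.2, -173.8]
ft_force: [-3.1, -10.0, 9.9]
finger_gap: 20.3
grip_force: 63.4
```

>>> {"name": "apply_moves", "arguments": {
  "targets": [
    [0, -7.4, -11.5, -0.08, 0, 0, 0.95],
    [0, -7.4, -11.5, -0.08, 0, 0, 0.95],
    [0, -7.4, -11.5, -0.08, 0, 0, 0.95],
    [0, -7.4, -11.5, -0.08, 0, 0, 0.95],
    [0, -3.6, -5.8, -0.04, 0, 0, 0.95],
    [0, 0, 0, 0, 0, 0, 0.95],
    [0, 0, 0, 0, 0, 0, 0.95]
  ]
}}

```text
time: 21.28
tool_pos: [630.0, 116.7, 251.9]
tcp_rot: [-177.5, 0.1, -173.7]
ft_force: [-1.1, -9.7, 3.0]
finger_gap: 20.0
grip_force: 62.7
```

>>> {"name": "apply_moves", "arguments": {
  "targets": [
    [0, -1.8, -3, -0.02, 0, 0, 0.95],
    [0, -1.8, -3, -0.02, 0, 0, 0.95],
    [0, 0, 0, 0, 0, 0, 0.95],
    [0, 0, 0, 0, 0, 0, 0.95]
  ]
}}

```text
time: 21.78
tool_pos: [630.3, 113.7, 257.3]
tcp_rot: [-179.8, 0.1, -173.7]
ft_force: [0.5, -9.2, 0.9]
finger_gap: 20.0
grip_force: 63.1
```

>>> {"name": "apply_moves", "arguments": {
  "targets": [
    [0, -0.8, -1.5, -0.01, 0, 0, 0.95],
    [0, 0, 0, 0, 0, 0, 0.95],
    [0, 0, 0, 0, 0, 0, 0.95]
  ]
}}

```text
time: 22.15
tool_pos: [630.2, 113.8, 257.4]
tcp_rot: [179.5, 0.0, -173.7]
ft_force: [4.1, -4.8, -5.7]
finger_gap: 20.2
grip_force: 62.3
```

>>> {"name": "apply_moves", "arguments": {
  "targets": [
    [0, 0, 0, 0.01, 0, 0, 0.8],
    [0, 0, 0, 0, 0, 0, 0.6],
    [0, 0, 0, 0, 0, 0, 0.3],
    [0, 0, 0, 0, 0, 0, 0.3],
    [0, 0, 0, 0, 0, 0, 0.3],
    [0, 0, -20, 0, 0, 0, 0.3],
    [0, 0, -35, 0, 0, 0, 0.3],
    [0, 0, -26, 0, 0, 0, 0.3],
    [0, 0, 0, 0, 0, 0, 0.3],
    [12, -16, 0, 0, 0, 0, 0.3],
    [22, -29, 0, 0, 0, 0, 0.3],
    [22, -29, 0, 0, 0, 0, 0.3],
    [22, -29, 0, 0, 0, 0, 0.3],
    [22, -29, 0, 0, 0, 0, 0.4],
    [16, -21, 0, 0, 0, 0, 0.4],
    [10, -15, 0, 0, 0, 0, 0.4],
    [0, 0, 0, 0, 0, 0, 0.4],
    [0, 0, 0, 0, 0, 0, 0.4]
  ],
  "force": 40
}}

```text
time: 24.4
tool_pos: [523.4, -65.5, 338.4]
tcp_rot: [180.0, -0.0, -173.6]
ft_force: [1.0, -0.1, -0.1]
finger_gap: 51.2
grip_force: 0.0
```

Run:
```python
from h import *
s=sensors.sense(); print(s['time'],s['tool_pos'],s['tcp_rot'],s['finger_gap']); a=snap('scene','c6').astype(int); b=snap('side','s6').astype(int)
for o,n in (('scene0',a),):
    d=cv2.imread('pics/scene0.png')[176:212,355:385].astype(int);e=cv2.imread('pics/c6.png')[176:212,355:385].astype(int);print('lever diff',abs(d-e).mean(),abs(d-e).max())
# tag on the bed vs s4
d=cv2.imread('pics/s4.png')[225:255,285:335].astype(int);e=cv2.imread('pics/s6.png')[225:255,285:335].astype(int);print('tag diff',abs(d-e).mean(),abs(d-e).max())
R=s['tcp_rot'][2]*np.pi/180; D=np.array([523.2,-66.4])-s['tool_pos'][:2]
print('tool dx,dy',D@[np.cos(R),np.sin(R)],D@[np.sin(R),-np.cos(R)])
```

```text
24.4 [523.36486747 -65.5004234  338.40358116] [ 1.79975475e+02 -6.66894223e-04 -1.73611885e+02] 51.216520690619085
lever diff 0.775 5
tag diff 3.244666666666667 75
tool dx,dy 0.2639332153655305 -0.8756475342721075
```

>>> {"name": "apply_moves", "arguments": {
  "targets": [
    [0, -0.9, 25, 0, 0, 0, 0.4],
    [0, 0, 45, 0, 0, 0, 0.4],
    [0, 0, 45, 0, 0, 0, 0.4],
    [0, 0, 45, 0, 0, 0, 0.4],
    [0, 0, 45, 0, 0, 0, 0.4],
    [0, 0, 45, 0, 0, 0, 0.4],
    [0, 0, 35, 0, 0, 0, 0.4],
    [0, 0, 18, 0, 0, 0, 0.4],
    [0, 0, 8.5, 0, 0, 0, 0.4],
    [0, 0, 0, 0, 0, 0, 0.6],
    [0, 0, 0, 0, 0, 0, 0.7],
    [0, 0, 0, 0, 0, 0, 0.85],
    [0, 0, 0, 0, 0, 0, 1],
    [0, 0, 0, 0, 0, 0, 1],
    [0, 0, 0, 0, 0, 0, 1]
  ]
}}

```text
time: 26.38
tool_pos: [524.2, -67.2, 28.4]
tcp_rot: [-180.0, 0.1, -173.6]
ft_force: [-2.5, -0.0, 6.7]
finger_gap: 26.4
grip_force: 39.8
```

>>> {"name": "apply_moves", "arguments": {
  "targets": [
    [0, 0, 0, 0, 0, 0, 0.7],
    [0, 0, 0, 0, 0, 0, 0.5],
    [0, 0, 2, 0, 0, 0, 0.5],
    [0, 0, 0, 0, 0, 0, 0.5],
    [0, 0, 0, 0, 0, 0, 0.7],
    [0, 0, 0, 0, 0, 0, 0.85],
    [0, 0, 0, 0, 0, 0, 1],
    [0, 0, 0, 0, 0, 0, 1],
    [0, 0, 0, 0, 0, 0, 1]
  ]
}}

```text
time: 27.5
tool_pos: [523.0, -67.0, 25.0]
tcp_rot: [180.0, -0.0, -173.6]
ft_force: [-2.2, 0.2, 3.6]
finger_gap: 26.8
grip_force: 39.9
```

>>> {"name": "apply_moves", "arguments": {
  "targets": [
    [0, 0, -1.5, 0, 0, 0, 1],
    [5, 0, 0, 0, 0, 0, 1],
    [10, 0, 0, 0, 0, 0, 1],
    [15, 0, 0, 0, 0, 0, 1],
    [15, 0, 0, 0, 0, 0, 1],
    [15, 0, 0, 0, 0, 0, 1],
    [15, 0, 0, 0, 0, 0, 1],
    [10, 0, 0, 0, 0, 0, 1],
    [0, 0, -15, 0, 0, 0, 1],
    [0, 0, -30, 0, 0, 0, 1],
    [0, 0, -35, 0, 0, 0, 1],
    [0, 0, 0, 0, 0, 0, 1],
    [0, 0, 0, 0, 0, 0, 1]
  ]
}}

```text
time: 29.12
tool_pos: [438.9, -76.4, 106.6]
tcp_rot: [-180.0, 0.0, -173.6]
ft_force: [-0.9, 0.3, -2.0]
finger_gap: 26.5
grip_force: 39.6
```

Run:
```python
from h import *
s=sensors.sense(); print(s['time'],s['tool_pos'],s['tcp_rot'],s['finger_gap'],s['ft_force'],s['joint_pos'])
```

```text
29.125 [438.89316294 -76.3604144  106.59793861] [-1.79990356e+02  3.05807151e-02 -1.73623383e+02] 26.463769955399393 [-0.92607756  0.28882543 -2.02033478] [-1.64718388e+01 -1.15752374e+01  1.17191252e+02  3.10227683e-03
  7.43520597e+01 -1.12849290e+02]
```

>>> {"name": "apply_moves", "arguments": {
  "targets": [
    [0, 0, 0, 0, 0, 0.143, 1],
    [0, 0, 0, 0, 0, 0.143, 1],
    [2.3, 20, 0, 0, 0, 0, 1],
    [4.7, 40, 0, 0, 0, 0, 1],
    [4.7, 40, 0, 0, 0, 0, 1],
    [4.7, 40, 0, 0, 0, 0, 1],
    [4.7, 40, 0, 0, 0, 0, 1],
    [4.7, 40, 0, 0, 0, 0, 1],
    [4.7, 40, 0, 0, 0, 0, 1],
    [4.7, 40, 0, 0, 0, 0, 1],
    [4.7, 40, 0, 0, 0, 0, 1],
    [4.7, 35, 0, 0, 0, 0, 1],
    [1.5, 18.5, 0, 0, 0, 0, 1],
    [0, 0, 0, 0, 0, 0, 1],
    [0, 0, 0, 0, 0, 0, 1],
    [0, 0, 0, 0, 0, 0, 1]
  ]
}}

```text
time: 31.12
tool_pos: [461.8, 318.1, 106.3]
tcp_rot: [-180.0, -0.0, 169.9]
ft_force: [0.7, 0.4, -1.9]
finger_gap: 26.8
grip_force: 39.8
```

Run:
```python
from h import *
s=sensors.sense(); print(s['time'],s['tool_pos'],s['tcp_rot'],s['finger_gap'],s['ft_force']); snap('wrist','w7');snap('side','s7');snap('scene','c7')
a=cv2.resize(cv2.imread('pics/w7.png'),(480,300),interpolation=cv2.INTER_AREA)
b=cv2.resize(cv2.imread('pics/s7.png')[140:215,250:350],(400,300),interpolation=cv2.INTER_CUBIC)[:,:320]
c=cv2.resize(cv2.imread('pics/c7.png')[150:235,350:450],(353,300),interpolation=cv2.INTER_CUBIC)
cv2.imwrite('pics/m7.png',np.vstack([np.hstack([a,b]),np.hstack([c,np.zeros((300,447,3),np.uint8)])]))
```

```text
31.125 [461.77512714 318.05515412 106.34913627] [-1.79970685e+02 -1.33090348e-02  1.69921435e+02] 26.796013786802657 [ 0.66075319  0.38642145 -1.94904284]
```

View pics/m7.png

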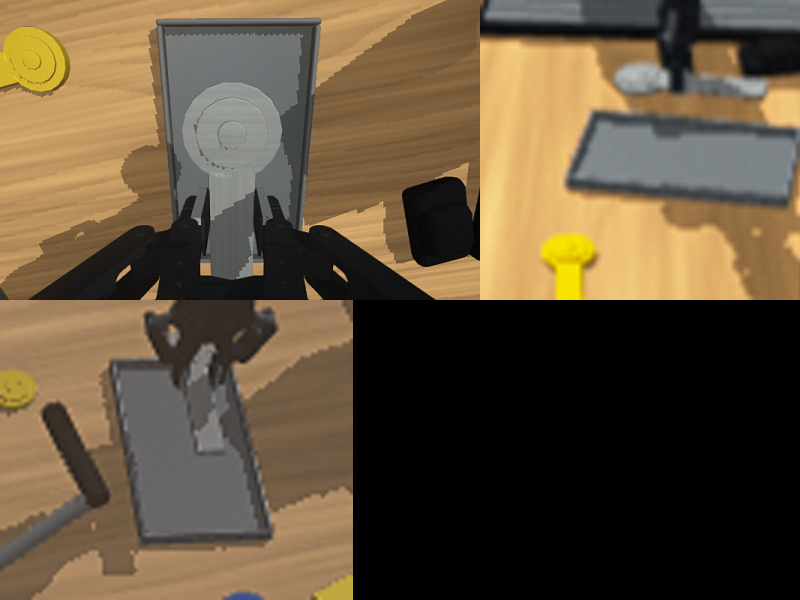

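The wrist panel shows the tag over the tray, aligned with it. The tray's front rim corners are at (157,20) and (321,18), and the tag's head is at (232,133).

Run:
```python
from h import *
w=lambda u,v:('w7',((u+.5)/.75-.5,(v+.5)/.75-.5))
F=at(*w(157,20),16);G=at(*w(321,18),16);print(F,G,np.linalg.norm(F-G),(F+G)/2);d=G-F;y=np.arctan2(-d[0],d[1]);print('yaw',np.degrees(y))
c=(F+G)/2+125*np.array([np.cos(y),np.sin(y),0]);print('centre',c)
```

```text
[332.18377192 277.53260774  16.        ] [354.82123108 413.28387042  16.        ] 137.6257965499506 [343.5025015  345.40823908  16.        ]
yaw -9.46735215851571
centre [466.79993745 324.8475414   16.        ]
```

>>> {"name": "apply_moves", "arguments": {
  "targets": [
    [2, 4, 20, 0, 0, 0, 1],
    [0, 0, 30, 0, 0, 0, 1],
    [0, 0, 25, 0, 0, 0, 1],
    [0, 0, 15, 0, 0, 0, 1],
    [0, 0, 6, 0, 0, 0, 1],
    [0, 0, 2, 0, 0, 0, 1],
    [0, 0, 1, 0, 0, 0, 1],
    [0, 0, 0, 0, 0, 0, 1],
    [0, 0, 0, 0, 0, 0, 1]
  ]
}}

```text
time: 32.4
tool_pos: [460.8, 323.6, 8.1]
tcp_rot: [180.0, 0.0, 170.0]
ft_force: [-0.2, 0.5, -1.9]
finger_gap: 26.6
grip_force: 39.8
```

>>> {"name": "apply_moves", "arguments": {
  "targets": [
    [0, 0, 1, 0, 0, 0, 1],
    [0, 0, 1, 0, 0, 0, 1],
    [0, 0, 0.5, 0, 0, 0, 1],
    [0, 0, 0, 0, 0, 0, 1]
  ]
}}

```text
time: 32.9
tool_pos: [460.4, 323.4, 5.1]
tcp_rot: [-180.0, -0.0, 170.0]
ft_force: [-1.1, -0.3, 0.0]
finger_gap: 26.8
grip_force: 40.0
```

>>> {"name": "apply_moves", "arguments": {
  "targets": [
    [0, 0, 0.5, 0, 0, 0, 1],
    [0, 0, 0, 0, 0, 0, 1],
    [0, 0, 0, 0, 0, 0, 0.7],
    [0, 0, 0, 0, 0, 0, 0.5],
    [0, 0, 0, 0, 0, 0, 0.4],
    [0, 0, 0, 0, 0, 0, 0.4],
    [0, 0, 0, 0, 0, 0, 0.4],
    [0, 0, -10, 0, 0, 0, 0.4],
    [0, 0, -35, 0, 0, 0, 0.4],
    [0, 0, -45, 0, 0, 0, 0.4],
    [0, 0, -45, 0, 0, 0, 0.4],
    [0, 0, 0, 0, 0, 0, 0.4],
    [0, 0, 0, 0, 0, 0, 0.4]
  ]
}}

```text
time: 34.52
tool_pos: [460.4, 323.4, 139.8]
tcp_rot: [180.0, 0.0, 170.0]
ft_force: [-1.1, -0.3, -0.7]
finger_gap: 51.2
grip_force: 0.0
```

Run:
```python
from h import *
s=sensors.sense(); print(s['time'],s['tool_pos'],s['ft_force'],s['finger_gap']); snap('wrist','w8');snap('scene','c8')
# rim at tray level: where the tag should be in the image; lever check
d=cv2.imread('pics/scene0.png')[176:212,355:385].astype(int);e=cv2.imread('pics/c8.png')[176:212,355:385].astype(int);print('lever diff',abs(d-e).mean(),abs(d-e).max())
g=cv2.cvtColor(cv2.imread('pics/w8.png'),cv2.COLOR_BGR2GRAY); u=np.array([-.985,.174]);
c=np.array([460.5-4*.985,323.4+4*.174])
print('origin est',c)
hp=proj('w8',[*(c+42*u),16.5]);tp=proj('w8',[*(c-98*u),13]);print(hp,tp)
x,y=hp.astype(int)
for v in range(y-70,y+130,8): print(v,' '.join('%3d'%q for q in g[v,x-110:x+111:11]))
```

```text
34.525 [460.44937432 323.41839122 139.80931761] [-1.11956837 -0.3045176  -0.70553529] 51.19269636395964
lever diff 2.220679012345679 50
origin est [456.56  324.096]
[308.63710853 140.24028223] [308.66673333 292.39523314]
70 174 117 126 122 122 120 120 119 120 121 121 121 119 116 118 116 115  77  53 152 150
78 171 108 123 124 122 118 118 122 120 118 119 118 117 118 117 116 118  75  59 149 144
86 156 108 115 121 118 121 118 119 121 121 121 116 117 116 115 116 114  76  74 165 170
94 168 113 115 121 118 119 118 116 118 118 117 116 117 115 117 115 115  78  88 168 164
102 164 116  96 117 116 118 116 119 118 119 116 115 115 117 113 115 114  76 105 160 160
110 165 177  82 118 117 113 116 118 117 152 148 151 112 117 111 112 113  75 118 166 107
118 156 162  79 115 116 114 115 115 156 152 153 160 158 112 114 114 108  72 117 103 110
126 159 165 109 119 114 115 114  75 160 156 155 155 157 116 112 108 113  71  74  94  95
134 172 176 121 115 115 115 114 140 154 154 161 154 152 153 113 112 109  69  65 104 102
142 177 167 110 115 113 111 116 144 156 159 140 152 155 149 112 111  77  72  64  99 102
150
[... 616 characters left out ...]
 174 170 109 117 112 109 113 110  70 148 141 144 108 111 107 109  71  44  97  96 103
214 168 162 110 122 111 112 110 109  81 146 140 143 111 106 108 110  70  42  99 101 104
222 170 177 107 112 108 110 109 107  71 148 139 147 111 109 109 107  93  42  95 101 108
230 163 158 159 107 108 108 109 106 112 148 141 143 110 110 109 108  69  54 107 111 104
238 166 169 177  93 110 108 107 109  73 145 138 142 109 110 108 105  71  67 104 102  97
246 143 150 149  81 109 109 110 106 117 141 139 144 107 107 107 106  70  77  99 100 101
254 151 159 162  81 100  84 109 104  76 144 141 143 106 107 106 111 102  94 108 105 107
262 166 160 150 103 104  16 106 107 107 142 142 145 105 107 105 119 107 104 113 110 111
```

Run:
```python
from h import *
for f in ('scene0','c6','c8'):
    m=cv2.imread(f'pics/{f}.png')[176:212,355:385].astype(int).sum(2)<150; print(f,np.argwhere(m).mean(0),m.sum())
print(r.hand_in())
```

```text
scene0 [18.09701493 15.58208955] 134
c6 [17.66165414 15.32330827] 133
c8 [17.05769231 15.24358974] 156
the job is handed in; nothing more can be done
None
```

The tag's tail was pressed and the lever eased back up; the tag now lies flat in the grey tray with the lever fully up, handed in after about 35 s of robot time with the judge's result not shown.

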